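Set the shaker under the closed jar to fast and start it

TASK

Mix the sample in the closed jar: on the two-place shaker, push the lever in front of the jar's plate away from you, past its first notch (slow) and all the way to the far stop (fast), and leave the lever of the open beaker at off. Then press the round start button on the shaker's front down and let it come up. Work by pushing with the fingertips only: grip nothing, and do not shift the jar, the beaker or the things standing around.

Things in the scene. Friction and masses are not known exactly. Their poses are not given: they have to be found in the camera images.
- shaker: Fixed two-place bench shaker, white and grey housing 320 mm deep, 330 wide, 60 high. Origin on the table under it, z up; its own x points from the control side (near the robot) to the plates (away), its y left. In this frame, mm: front edge x -170; button x -140, y 0; lever pivots x -30, y +75 (left) and -75 (right), z 45; plates x +95, y +75 and -75.
- lever_left (a joint): Angle (rad) of the shaker's left (+y) lever, in front of the left plate. 0 = off, leaning 0.4 rad towards the robot; 0.4 = upright, first notch (slow); 0.8 = far stop (fast), leaning 0.4 rad away. Spring notches hold it at all three: leaving one takes about 6 to 9 N on the bar, past half-way (0.2, 0.6) it is drawn to the next and stays there when let go.
- lever_right (a joint): Right lever, in front of the right plate: same shape, values and notches as the left one.
- bar_left (a point): Centre of the left lever's black crossbar, 92 mm wide across (along the shaker's y), 16 mm thick, 18 mm high, on a 10 mm steel stem, 90 mm above its pivot. From off to fast it travels 70 mm in an arc along the shaker's x; about 128 mm above the table at off and fast, 135 mm when upright. It moves with the lever.
- plate_left (a point): Centre of the top of the left shaking plate, a 94 mm disc with a rubber mat, 65 mm above the table.
- bar_right (a point): Centre of the right lever's black crossbar, 92 mm wide across (along the shaker's y), 16 mm thick, 18 mm high, on a 10 mm steel stem, 90 mm above its pivot. From off to fast it travels 70 mm in an arc along the shaker's x; about 128 mm above the table at off and fast, 135 mm when upright. It moves with the lever.
- plate_right (a point): Centre of the top of the right shaking plate, a 94 mm disc with a rubber mat, 65 mm above the table.
- start (a joint): Travel of the round start button, m: 0 = up, 0.006 = fully down. Spring button, about 5 N when fully down; comes up by itself.
- start_top (a point): Centre of the top face of the start button (30 mm across), in the middle of the shaker's control side; it is pressed straight down.
- jar: Closed sample jar, 48 mm across, 62 mm high, with a screw cap; loose, stands on one of the two plates. Origin at the centre of its underside.
- beaker: Open glass beaker, 67 to 73 mm across, 90 mm high; loose, stands on the other plate. Origin at the centre of its underside.
- vial: Small capped vial, 25 mm across, 48 mm high, loose, standing on the housing between the plates. Bystander. Origin at the centre of its underside.
- dish: Closed petri dish, 90 mm across, 15 mm high, loose on the table left of the shaker. Bystander. Origin at the centre of its underside.
- bottle: Reagent bottle, 43 mm across, 86 mm high, loose on the table right of the shaker. Bystander. Origin at the centre of its underside.
- stopper: Rubber stopper, 23 mm across, 22 mm high, loose on the table left of the shaker. Bystander. Origin at the centre of its underside.
Mind the look-alikes: they are no part of the job. What is shaped like the beaker but red is not meant.

How it is judged (in metres and radians):
On the way, in this order (a step that is already met when the one before it is completed fails the run):
1. the lever in front of the jar stands at its far stop (fast) (((horizontal distance between jar and plate_left below 0.05 m and value of joint lever_left above 0.74 rad) or (horizontal distance between jar and plate_right below 0.05 m and value of joint lever_right above 0.74 rad))), for 0.2 s.
2. the start button is pressed down (value of joint start above 0.004 m), for 0.05 s.
At the end, for the whole second after the job is handed in: The lever in front of the jar is at its far stop (above 0.74 rad of 0.8), the beaker's lever is at off (below 0.1 rad), the start button is up again (less than 2 mm down), and jar, beaker, vial, dish, bottle and stopper are within 15 mm of where they stood, jar and beaker upright (((horizontal distance between jar and plate_left below 0.05 m and value of joint lever_left above 0.74 rad and value of joint lever_right below 0.1 rad) or (horizontal distance between jar and plate_right below 0.05 m and value of joint lever_right above 0.74 rad and value of joint lever_left below 0.1 rad)) and value of joint start below 0.002 m and distance of each of jar, beaker, vial, dish, bottle, stopper from where it was at the start of the episode below 0.015 m and angle between each of jar, beaker's own z axis and vertical below 0.15 rad); the robot touches nothing.
It fails at once if the beaker's lever is moved out of its off notch (0.2 rad) ((horizontal distance between jar and plate_left below 0.05 m and value of joint lever_right above 0.2 rad) or (horizontal distance between jar and plate_right below 0.05 m and value of joint lever_left above 0.2 rad)).
It fails at once if the start button is pressed (over 3 mm) while the jar's lever is not at fast (value of joint start above 0.003 m and not ((horizontal distance between jar and plate_left below 0.05 m and value of joint lever_left above 0.74 rad) or (horizontal distance between jar and plate_right below 0.05 m and value of joint lever_right above 0.74 rad))).
It fails at once if a crossbar is pinched: the fingers press on its near and its far half together (over 1.5 N each) ((contact force between the fingers and lever_left_c2 above 1.5 N and contact force between the fingers and lever_left_c3 above 1.5 N) or (contact force between the fingers and lever_right_c2 above 1.5 N and contact force between the fingers and lever_right_c3 above 1.5 N)).
It fails at once if jar, beaker, vial, dish, bottle or stopper is shifted or lifted by more than 15 mm (distance of any of jar, beaker, vial, dish, bottle, stopper from where it was at the start of the episode above 0.015 m).
It also fails if it takes over 54 s, if anything falls off the work surface, if the arm or the gripper's body presses on something with over 40 N, if the wrist force passes 120 N, or if a joint passes its speed limit or range.

ROBOT

A 6-joint arm with a two-finger parallel gripper is mounted at the origin on a cart in front of the work surface, level with it; the furniture and walls round the work are solid. World frame = base frame: x ahead of the robot, y to its left, z up, the work surface at z = 0. Lengths are in m, angles in degrees, forces in N, time in s.
With the tool pointing down it reaches from about 0.4 to 0.825 m from the base axis. Payload 7 kg.
Tool frame: the origin (TCP) lies midway between the tips of the shut fingers; the grasp point (between the pads) lies 19 mm behind it; z points along the fingers, y is the direction in which the jaws open and shut (so a half turn about z gives the same grasp; the last joint's range is limited). The gripper opens to 88 mm and grips with 3 to 60 N. Pads are 19 mm wide; open, the fingers measure 130 mm over their backs; the gripper's body (78 mm by 193 mm) begins 47 mm behind the grasp point.
Start: joints at [-49.269, 20.546, 0.682, 0, -70.136, -16.507], TCP at [0.277, -0.616, 0.227] pointing down, gripper open.
Joint ranges: [-176.03, 176.03], [-82.01, 121.73], [-58.28, 71.71], [-173.87, 95.51], [-174.79, -0.11], [-173.66, 173.66]. Speed limits (degrees/s): [136.94, 136.94, 172.46, 180, 180, 180].

INTERFACE

Orientations are given as a 3x3 rotation matrix whose columns are the frame's x, y, z axes.
In Python, from rig import robot gives the robot as it stands. Calls block until the motion is done:
- robot.goto(position, orientation): joint-space move of the TCP to a pose.
- robot.servo_line(position, ori=None, speed=0.15): straight line of the TCP; ori=None keeps the orientation; speed is the mean speed in m/s.
- robot.movej(angles): joint-space move.
- robot.move_gripper(opening): opening from 0.0 (shut) to 1.0 (fully open); the grip force is fixed at half the most; returns when the fingers have stopped.
- robot.dwell(seconds).
- robot.ik(position, orientation): joint angles nearest the present ones, or None.
- robot.grab_frame(name): name is "side" or "top"; returns (picture, depth): 420x560x3 uint8, red, green, blue; 420x560 float32, m along the optical axis (not along the pixel's ray), 0 where there is no reading.
- robot.camera_info(name): a dict with "vfov" (degrees; the focal length in pixels is half the picture's height over the tangent of half this angle, whatever the lens; pixels are square), "cx", "cy" (the principal point, pixels), "k1" (the pictures are not rectified: a ray, as slopes to the right and down, at radius r is drawn at 1 + k1 r^2 times it, then the intrinsics apply), "view" (4x4, takes a point from world to camera coordinates). Camera axes: x right, y down, z forward; pixel columns grow to the right and rows downward; lengths in m; the calibration is good to about 2 mm. A picture is of the moment at which its call begins. camera_info takes no time and is no camera call.
A pose or a line that the arm cannot do raises robot.Unreachable and nothing moves.
- robot.job_done(): hands the job in, once; it reports no verdict.
Readings, each from a call of its own:
- robot.read_t(): time.
- robot.read_qpos(): joint angles.
- robot.read_qvel(): joint speeds.
- robot.read_effort(): joint torques, N m.
- robot.read_position(): TCP position.
- robot.read_tcp_rot(): TCP orientation.
- robot.read_force(): force on the tool from outside, world axes, zero at the start.
- robot.read_ft_torque(): the same for the moment, N m.
- robot.read_grip_width(): opening from 0.0 (shut) to 1.0 (fully open).
Only numpy, scipy, OpenCV 4.12 (cv2) and the standard library are available. Lean on these libraries where they do the work, as an engineer would, in place of code of your own. Each camera call takes 0.05 s, during which the arm holds its last target.

## Working session

There is one attempt and no reset: what is moved stays moved. The work goes in short steps, each a Python script; the robot and the scene stay as the last script left them, time stands still between calls to the robot, and variables do not carry over. Pictures are saved under pics/ and viewed, and the job is handed in when it is done.

```bash
ls; mkdir -p pics; python3 - <<'E'
from rig import robot
import cv2, numpy as np
for n in("side","top"):
    p,d=robot.grab_frame(n); np.savez(f"pics/{n}0.npz",p=p,d=d)
    cv2.imwrite(f"pics/{n}0.png",cv2.cvtColor(p,cv2.COLOR_RGB2BGR))
    print(n,robot.camera_info(n))
print(robot.read_t(),robot.read_force(),robot.read_tcp_rot())
E
```

```text
pics
side {'vfov': 47.43011849689561, 'cx': 272.2086006001856, 'cy': 201.56937885928755, 'k1': -0.01568582945949651, 'view': array([[-0.99968846, -0.02419504,  0.0061306 ,  0.6025687 ],
       [-0.01781357,  0.51956938, -0.85424255,  0.1079532 ],
       [ 0.01748316, -0.85408563, -0.51983851,  1.47308253],
       [ 0.        ,  0.        ,  0.        ,  1.        ]])}
top {'vfov': 45.92874066399257, 'cx': 280.86849632370274, 'cy': 208.32527387604188, 'k1': 0.001945390314040562, 'view': array([[ 0.02404229, -0.99958051,  0.01614866, -0.05258947],
       [-0.98527215, -0.02642742, -0.16893901,  0.60846594],
       [ 0.1692949 , -0.01184915, -0.98549421,  1.15031199],
       [ 0.        ,  0.        ,  0.        ,  1.        ]])}
0.1 [-0.38487592 -0.43435062 -0.33419584] [[-9.12006100e-01 -4.10175995e-01 -7.26027487e-04]
 [-4.10176615e-01  9.12005198e-01  1.28924171e-03]
 [ 1.33324842e-04  1.47359580e-03 -9.99998905e-01]]
```

View pics/side0.png

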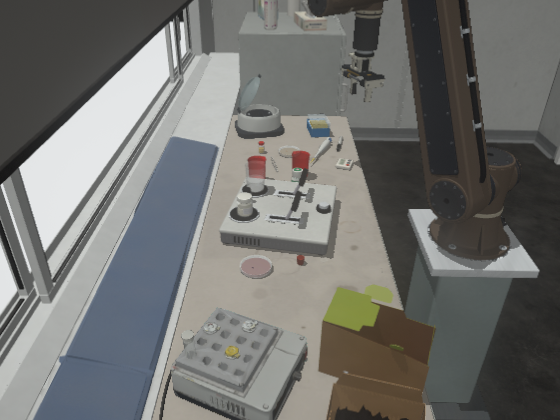

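View pics/top0.png

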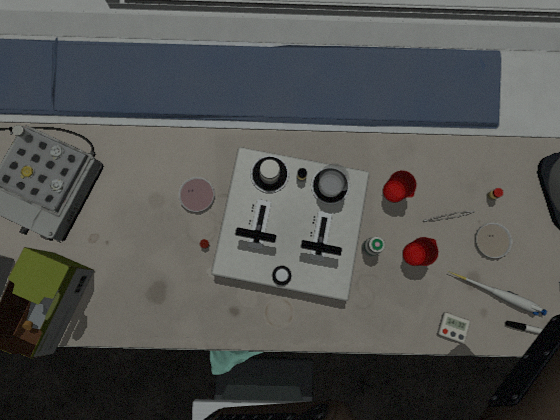

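```bash
python3 - <<'E'
import cv2
a=cv2.imread("pics/top0.png")[140:310,205:390];b=cv2.imread("pics/side0.png")[130:260,210:350]
cv2.imwrite("pics/ct.png",cv2.resize(a,None,fx=3.5,fy=3.5,interpolation=2))
cv2.imwrite("pics/cs.png",cv2.resize(b,None,fx=4.5,fy=4.5,interpolation=2))
E
```

```text
(no output)
```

View pics/ct.png

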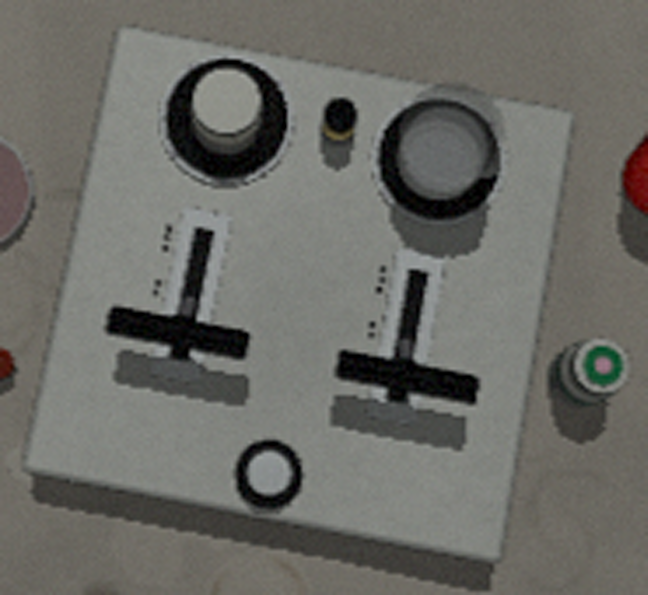

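View pics/cs.png

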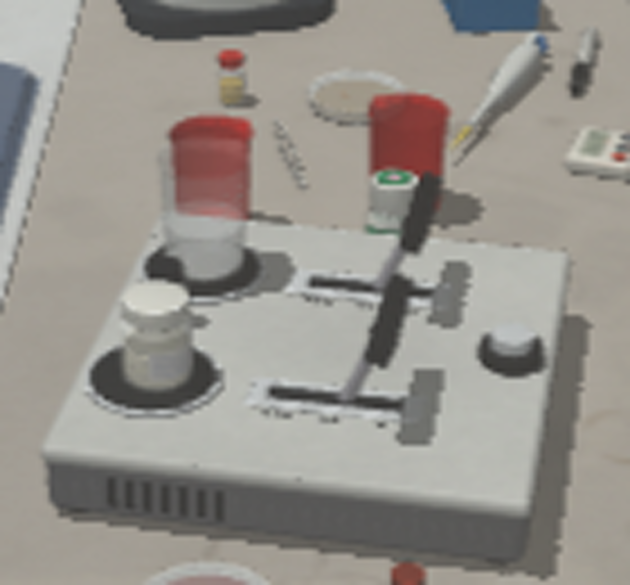

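The two candidates are both on the shaker. At top (268,170) is a white opaque capped jar on the left plate, and at top (330,184) is a clear open glass beaker on the right plate. The red cups at (400,186) and (420,251) stand off the shaker and are decoys. The enlarged crops confirm this, so the lever to push is the left one, with its bar at about (256,236). Next I measure positions.

```bash
cat > h.py <<'E'
import numpy as np, cv2
from rig import robot
def K(n):
    c=robot.camera_info(n); f=210/np.tan(np.radians(c["vfov"]/2))
    return c,np.array([[f,0,c["cx"]],[0,f,c["cy"]],[0,0,1.]]),np.array([c["k1"],0,0,0.])
def ray(n,uv):
    c,k,d=K(n); s=cv2.undistortPoints(np.array(uv,float).reshape(-1,1,2),k,d).reshape(-1,2)
    V=np.array(c["view"]);R=V[:3,:3];o=-R.T@V[:3,3]
    return o,np.c_[s,np.ones(len(s))]@R
def plane(n,uv,z):
    o,r=ray(n,uv); return o+r*((z-o[2])/r[:,2])[:,None]
def proj(n,P):
    c,k,d=K(n);V=np.array(c["view"]);R=V[:3,:3]
    return cv2.projectPoints(np.array(P,float).reshape(-1,3),cv2.Rodrigues(R)[0],V[:3,3],k,d)[0].reshape(-1,2)
E
python3 - <<'E'
from h import *
z=np.load("pics/top0.npz");p=z["p"];d=z["d"]
dark=(p.max(2)<35).astype(np.uint8)
dark[:140]=0;dark[310:]=0;dark[:,:205]=0;dark[:,380:]=0
n,l,s,c=cv2.connectedComponentsWithStats(dark)
for i in range(1,n):
    if s[i,4]>25: print(s[i],c[i],"z.06",plane("top",c[i],.06)[0].round(4),"z.137",plane("top",c[i],.137)[0].round(4))
w=(cv2.cvtColor(p,cv2.COLOR_RGB2GRAY)>105).astype(np.uint8)
w[:140]=0;w[310:]=0;w[:,:205]=0;w[:,380:]=0
cs=cv2.findContours(w,0,2)[0];cc=max(cs,key=cv2.contourArea)
b=cv2.minAreaRect(cc);q=cv2.boxPoints(b);print(b,q)
Q=plane("top",q,.06);print(Q.round(4));print(np.linalg.norm(Q-np.roll(Q,1,0),axis=1),Q.mean(0))
cen=np.median(cv2.cvtColor(p,6))
print("depth pts")
def dep(u,v):
    o,r=ray("top",[u,v]);return (o+r[0]*d[int(v),int(u)])
for u,v in[(245,233),(268,239),(282,275),(282,274),(300,240),(310,243),(335,249),(268,164),(240,260)]: print(u,v,dep(u,v).round(4))
E
```

```text
[253 157  34  34 467] [269.48608137 175.8372591 ] z.06 [ 0.6878 -0.0073  0.06  ] z.137 [ 0.6694 -0.0084  0.137 ]
[298 168   9  10  63] [301.82539683 172.6984127 ] z.06 [ 0.6979 -0.0861  0.06  ] z.137 [ 0.6788 -0.0819  0.137 ]
[314 169  33  34 267] [326.28464419 191.        ] z.06 [ 0.6539 -0.1463  0.06  ] z.137 [ 0.6377 -0.1382  0.137 ]
[257 205   9  21  87] [260.97701149 214.91954023] z.06 [0.5909 0.0104 0.06  ] z.137 [0.5788 0.0082 0.137 ]
[319 217   8  20  91] [322.47252747 226.63736264] z.06 [ 0.5664 -0.1379  0.06  ] z.137 [ 0.5559 -0.1303  0.137 ]
[236 228  40  15 324] [255.58333333 234.55555556] z.06 [0.5431 0.0218 0.06  ] z.137 [0.5342 0.0189 0.137 ]
[302 239  40  16 322] [320.88198758 247.26397516] z.06 [ 0.5168 -0.1345  0.06  ] z.137 [ 0.5095 -0.1272  0.137 ]
[273 266  18  19 125] [281.096 275.88 ] z.06 [ 0.4469 -0.0414  0.06  ] z.137 [ 0.4442 -0.0402  0.137 ]
((292.0, 219.5), (159.0, 174.0), 90.0) [[205. 140.]
 [379. 140.]
 [379. 299.]
 [205. 299.]]
[[ 0.7739  0.1539  0.06  ]
 [ 0.7864 -0.2759  0.06  ]
 [ 0.3988 -0.2722  0.06  ]
 [ 0.3891  0.1347  0.06  ]]
[0.38526048 0.42992086 0.38761127 0.40696383] [ 0.58706942 -0.06488641  0.06      ]
depth pts
245 233 [0.5371 0.0426 0.1363]
268 239 [ 0.5255 -0.009   0.1316]
282 275 [ 0.4482 -0.0431  0.0821]
282 274 [ 0.4504 -0.043   0.0832]
300 240 [ 0.5331 -0.0846  0.0579]
310 243 [ 0.5182 -0.1027  0.1394]
335 249 [ 0.5064 -0.1587  0.1372]
268 164 [ 0.6994 -0.004   0.1281]
240 260 [0.4818 0.0567 0.0588]
```

```bash
cat >> h.py <<'E'
yl=np.array([.0247,.1461]);yl/=np.linalg.norm(yl)
xl=np.array([yl[1],-yl[0]])
mid=np.array([.5219,-.0542]);org=mid+.065*xl
R=np.array([[-xl[0],yl[0],0],[-xl[1],yl[1],0],[0,0,-1.]])
def W(x,y,z): return np.r_[org+x*xl+y*yl,z]
E
python3 - <<'E'
from h import *
print("org",org,"yaw",np.degrees(np.arctan2(xl[1],xl[0])))
p=np.load("pics/top0.npz")["p"]
for box in((232,225,280,246),(298,236,346,258)):
    x0,y0,x1,y1=box
    m=(p[y0:y1,x0:x1].max(2)<35).astype(np.uint8)
    m=cv2.morphologyEx(m,cv2.MORPH_OPEN,np.ones((4,4),np.uint8))
    c=max(cv2.findContours(m,0,2)[0],key=cv2.contourArea);r=cv2.minAreaRect(c)
    q=plane("top",np.array(r[0])+[x0,y0],.134)[0];e=plane("top",cv2.boxPoints(r)+[x0,y0],.134)
    dlt=q[:2]-org;print(r,q.round(4),"local",(dlt@xl).round(4),(dlt@yl).round(4),np.linalg.norm(e-np.roll(e,1,0),axis=1).round(4))
    l=e[np.argsort(e[:,1])];v=(l[2:].mean(0)-l[:2].mean(0))[:2];print("yaw",np.degrees(np.arctan2(-v[0],v[1])))
# overlay of the frame in both views
pts={"btn":W(-.14,0,.083),"barL":W(-.065,.075,.128),"barR":W(-.065,-.075,.128),"plL":W(.095,.075,.065),"plR":W(.095,-.075,.065)}
cor=[W(a,b,.06) for a,b in((-.17,.165),(.15,.165),(.15,-.165),(-.17,-.165))]
for n,(x0,y0,x1,y1) in(("top",(205,140,390,310)),("side",(210,130,350,260))):
    im=cv2.imread(f"pics/{n}0.png")[y0:y1,x0:x1];s=4;im=cv2.resize(im,None,fx=s,fy=s,interpolation=2)
    for k,P in pts.items():
        u=((proj(n,P)[0]-[x0,y0]+.5)*s).astype(int);cv2.drawMarker(im,tuple(map(int,u)),(0,0,255),0,14,1)
    cv2.polylines(im,[((proj(n,cor)-[x0,y0]+.5)*s).astype(np.int32)],True,(0,255,0),1)
    cv2.imwrite(f"pics/ov_{n}.png",im)
print([None if robot.ik(W(*a),R) is None else 1 for a in((-.11,.075,.25),(-.11,.075,.112),(0,.075,.112),(-.14,0,.075))], W(-.11,.075,.25),W(-.14,0,.08))
E
```

```text
org [ 0.58599053 -0.06503529] yaw -9.595819289182895
((24.304880142211914, 11.756097793579102), (39.644920349121094, 12.478763580322266), 6.340191841125488) [0.5296 0.0172 0.134 ] local -0.0693 0.0717 [0.0884 0.028  0.0888 0.028 ]
yaw -4.8876748441639934
((23.941381454467773, 12.703449249267578), (38.86528778076172, 11.377232551574707), 4.763641834259033) [ 0.5066 -0.1299  0.134 ] local -0.0674 -0.0772 [0.0865 0.0254 0.0869 0.0254]
yaw -3.3042619852005597
[1, 1, 1, 1] [0.49003189 0.02725197 0.25      ] [ 0.44794938 -0.04169774  0.08      ]
```

View pics/ov_top.png

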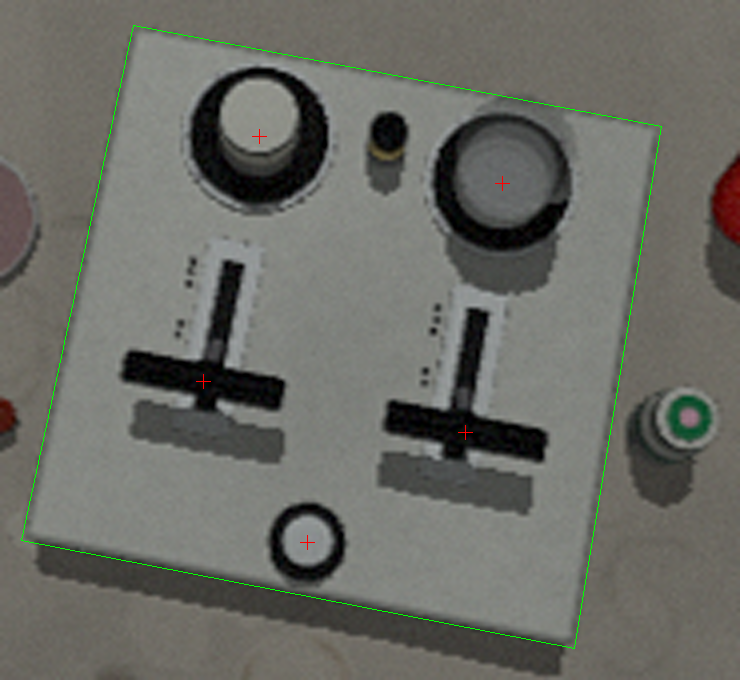

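View pics/ov_side.png

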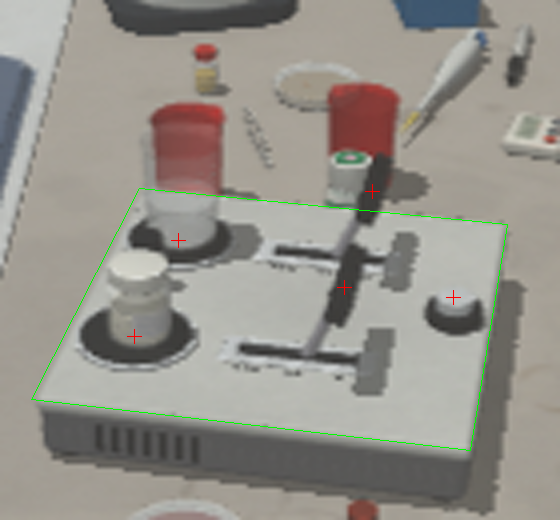

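The overlay fits: the housing outline, bars, plates and button marks all land on their features in both views. In the top overlay the left bar is at crop (203,381) and the button at (307,542). Now I push the left lever.

```bash
python3 - <<'E'
from h import *
robot.move_gripper(0.0)
robot.goto(W(-.115,.075,.25),R); print(robot.read_position(),robot.read_t())
robot.servo_line(W(-.115,.075,.112),speed=.1)
f0=robot.read_force();print(f0)
for x in (-.095,-.085,-.075,-.065,-.05,-.04,-.03,-.022,-.018,-.015):
    robot.servo_line(W(x,.075,.112),speed=.04)
    f=robot.read_force()-f0; print(x,f.round(1),robot.read_position().round(4),round(robot.read_t(),2))
    if x>-.03 and f[:2]@xl< -15: break
p,d=robot.grab_frame("side");cv2.imwrite("pics/s1.png",cv2.resize(p[130:260,210:350,::-1],None,fx=4,fy=4))
p,d=robot.grab_frame("top");cv2.imwrite("pics/t1.png",cv2.resize(p[140:310,205:390,::-1],None,fx=3,fy=3))
E
```

```text
[0.4852248 0.0276848 0.2499784] 3.9333
[-0.08343989 -0.2886539   0.02659125]
-0.095 [-0.6 -0.2 -0.1] [0.5047 0.0246 0.1118] 6.12
-0.085 [-1.2  0.6 -0.7] [0.5145 0.023  0.1117] 6.52
-0.075 [-6.8  1.4  3.5] [0.5229 0.0211 0.1116] 6.92
-0.065 [-0.8  0.5 -0.2] [0.5349 0.0198 0.1121] 7.32
-0.05 [-0.1  0.7  0.6] [0.5493 0.0171 0.1118] 7.84
-0.04 [-6.4  1.4  3.9] [0.5574 0.0153 0.1116] 8.24
-0.03 [0.2 0.1 0.2] [0.5694 0.014  0.1121] 8.64
-0.022 [ 0.4 -0.  -0.2] [0.5771 0.0126 0.1119] 8.99
-0.018 [-1.6  0.4  0.2] [0.5804 0.0118 0.1117] 9.24
-0.015 [-9.8  3.5  4.3] [0.5812 0.0113 0.1114] 9.49
```

View pics/s1.png

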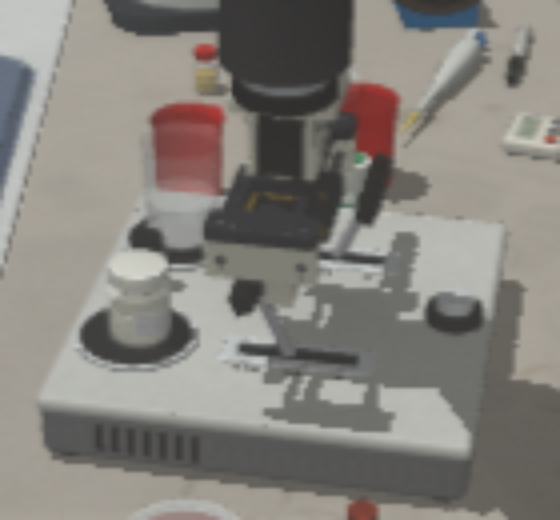

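View pics/t1.png

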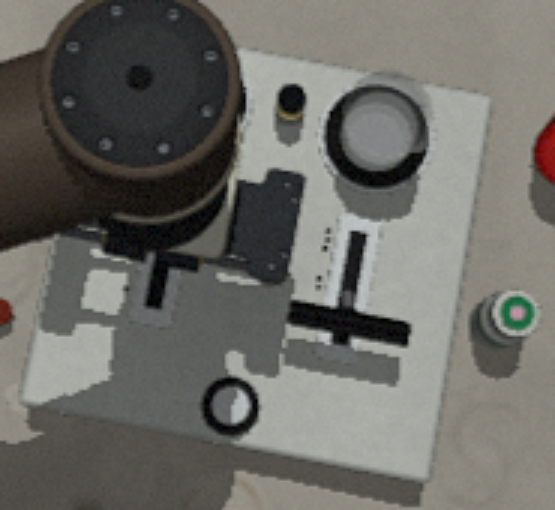

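The forces show two notch releases and then a firm stop. Side view: the left bar is at about (245,295), leaning away, with the fingertips behind it. Top view: the right lever at (348,322) has not moved. I'll back off, lift and check before pressing start.

```bash
python3 - <<'E'
from h import *
robot.servo_line(W(-.05,.075,.112),speed=.08)
robot.servo_line(W(-.09,.075,.22),speed=.15)
robot.servo_line(W(-.145,0,.22),speed=.15)
p,d=robot.grab_frame("side");cv2.imwrite("pics/s2.png",cv2.resize(p[130:260,210:350,::-1],None,fx=4,fy=4))
p,d=robot.grab_frame("top");cv2.imwrite("pics/t2.png",cv2.resize(p[140:310,205:390,::-1],None,fx=3,fy=3))
print(robot.read_t())
E
```

```text
11.9583
```

View pics/s2.png

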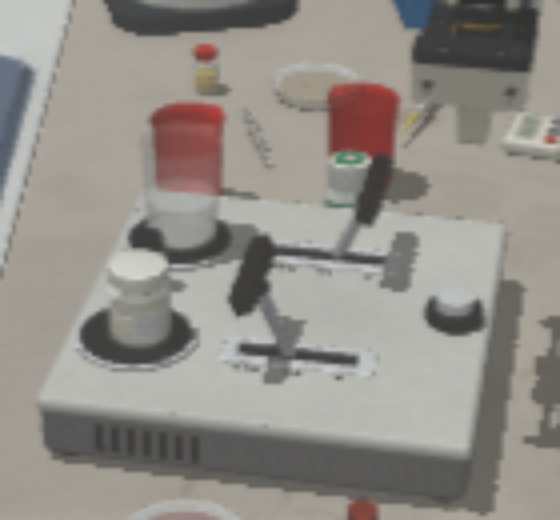

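View pics/t2.png

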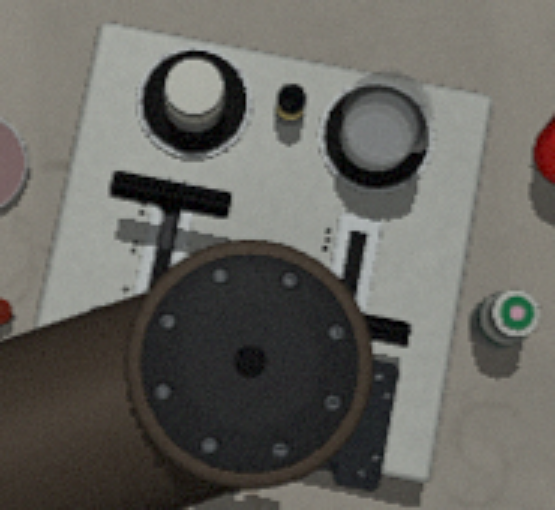

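Side view: the left lever leans away, with its bar at crop (250,275). The right lever still leans toward the robot at (373,188). I'll compare the bar with its predicted far-stop position, then press the button under force monitoring.

```bash
python3 - <<'E'
from h import *
for x,z in((.005,.128),(.001,.129),(-.03,.135)): print(x,((proj("side",W(x,.075,z))[0]-[210,130])*4).round(0),((proj("top",W(x,.075,z+.008))[0]-[205,140])*3).round(0))
robot.servo_line(W(-.143,0,.10),speed=.12)
f0=robot.read_force();print(f0)
z=.09
while z>.068:
    robot.servo_line(W(-.143,0,z),speed=.02)
    f=robot.read_force()-f0; print(round(z,4),f.round(1),robot.read_position()[2].round(4))
    if f[2]>9: break
    z-=.0015
robot.dwell(.15); print(robot.read_force()-f0, robot.read_t())
p,d=robot.grab_frame("side");cv2.imwrite("pics/s3.png",cv2.resize(p[130:260,210:350,::-1],None,fx=4,fy=4))
robot.servo_line(W(-.143,0,.24),speed=.15)
robot.servo_line(W(-.20,-.10,.27),speed=.15)
p,d=robot.grab_frame("side");cv2.imwrite("pics/s4.png",cv2.resize(p[130:260,210:350,::-1],None,fx=4,fy=4))
print(robot.read_t())
E
```

```text
0.005 [249. 276.] [169. 193.]
0.001 [254. 275.] [168. 198.]
-0.03 [296. 272.] [160. 236.]
[-0.53938183 -0.02287315  0.3086672 ]
0.09 [ 0.1  0.6 -0.4] 0.0899
0.0885 [-0.3  0.4 -0.4] 0.0884
0.087 [ 0.1  0.2 -1.1] 0.0869
0.0855 [-0.2 -0.2 -0.1] 0.0854
0.084 [ 0.4  0.2 -1.1] 0.0839
0.0825 [ 0.4 -0.3 -0.1] 0.0824
0.081 [ 0.9 -0.6  0.7] 0.0811
0.0795 [-1.2  0.9  3.3] 0.0796
0.078 [ 0.2 -0.6  4.1] 0.078
0.0765 [-0.3 -0.1  4.4] 0.0765
0.075 [-5.7  0.9 17.6] 0.076
[-4.54594525  1.35290838 18.66740883] 16.4083
18.7
```

View pics/s3.png

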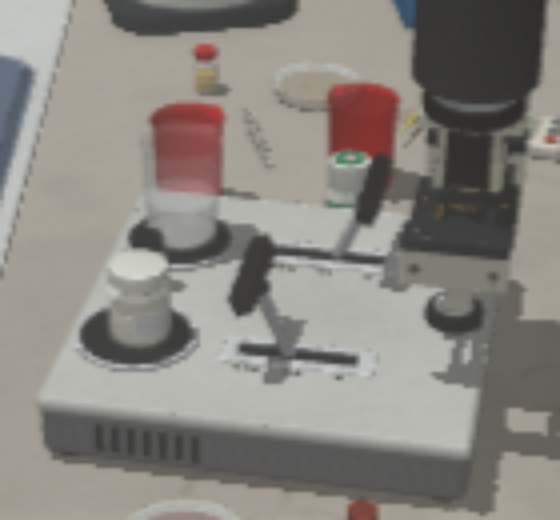

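View pics/s4.png

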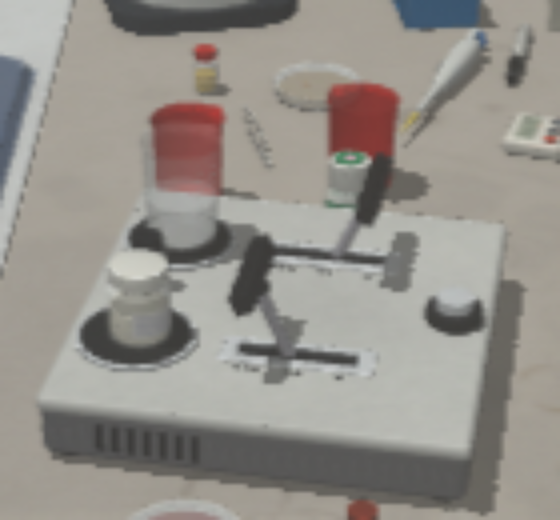

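Picture s3 shows the fingertips on the button at (457,297). In s4 the button is up again, the left bar is at (250,275), which is the far stop, the right lever is at off, and nothing else has moved. I'm handing the job in.

```bash
python3 -c "
from rig import robot
print(robot.read_t(),robot.read_force());robot.job_done()"
```

```text
18.7 [ 0.53525776  0.82048912 -0.15957023]
the job is handed in; nothing more can be done
```

The job is done and handed in at 18.7 s of the 54 s allowed; no verdict is reported, so success rests on my own checks.

- **Which lever:** The closed jar stands on the left plate and the open beaker on the right, so I worked the left lever. I used the shut fingertips only and gripped nothing.
- **Lever:** I felt two notch releases of about 6.5 N each, then the far stop at about 10 N. After backing off, the bar appeared in the side view at crop pixel (250,275). The predicted far-stop position is (249,276).
- **Start button:** It gave its spring force of about 4.4 N over roughly 5.5 mm of travel, then bottomed out at about 18 N. After I lifted off, it came back up.
- **Last checks:** In the last side view the right lever is still at off. The jar, beaker, bottle, and as much of the stopper as shows, are where they stood. The arm is clear, with only sensor noise on the wrist force.
- **Not confirmed after the press:** The vial and most of the dish were not clearly visible in that last side crop. The last top view, taken before the press, showed the vial in place.
- **One measurement disagreed:** A rectangle fitted to the bars gave a shaker yaw of -3° to -5°, because the stems spoiled the fit. I discarded it for the -9.6° from the line through both bars, and the overlay confirmed that value in both views.

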